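# Hold the press in setting mode with its key

## Task

Put the cutting press into setting mode and keep it there: lift the loose dust cap off the key lock on the press's control box and stand it on the bench, mouth down, then take the square-headed key out of the wooden punch block and push it fully home into the lock, working it gently past the sticky wafers, without forcing it. Turn the key a quarter turn clockwise, as far as it goes, and finish holding it turned: the lock springs back if it is let go. Do not press the emergency stop and leave the round-headed key, the tools and everything else where they are.

Things in the scene. Friction and masses are not known exactly. Their poses are not given: they have to be found in the camera images.
- station: Grey control box fixed to the bench, 84 mm (its x) x 230 mm (its y), top 70 mm up, foot plate 96 x 242 mm. Origin: centre of its underside. On top along y: lock barrel at -65 mm (under the cap at first; steel, 30 mm diameter, 30 mm tall), low black push button at +12 mm, red mushroom emergency stop at +75 mm, 18 mm tall. A cable leaves on the +x side.
- cap_mid (a point): Loose black dust cap, a plain cup mouth down over the lock barrel, standing on the box: 40 mm diameter, 48 mm tall, 35 g. Point on its axis half-way up, 24 mm above the rim; z up. Raise it 35 mm or more to clear the barrel. The bench around x 0.40 to 0.45, y -0.04 to 0.04 m is always free to stand it on; other free spots will do.
- lock_mouth (a point): Centre of the keyway's mouth in the brass plug, 100 mm above the bench. z up; x along the slot, turning with the plug (at rest, the box's x). Slot 11.5 x 5 mm, 30 mm deep, lead-in 2 mm wide, 4 mm deep round the mouth. Key fits either way round. Two sprung wafers lie 8 and 17 mm down: each yields to some 5 to 15 N of push, and sticks more if the key is off centre or twisted.
- lock (a joint): Angle of the plug, rad: 0 at rest, growing clockwise seen from above, stop at 1.5. It cannot turn until the key has drawn in both wafers. A spring turns it back (0.015 N m at 0, 0.055 N m at the stop). The key has about 0.2 rad of play and give in the slot, so turn it that much further than the plug.
- key_grip (a point): The right key, upright in the block, blade down. Square black head 30 mm wide (x), 9 mm thick (y), 30 mm tall; the point is the head's centre, z up. Below it a neck 20 x 8 mm, 12 mm tall, then the steel blade 10 x 4 mm, 26 mm long, pointed. Shoulder (neck's lower end) 27 mm, tip 53 mm below the point. The shoulder rests on the block, and on the lock's face when fully home. 30 g.
- block: Wooden punch block fixed to the bench, 214 mm (its x) x 60 mm (y) x 40 mm tall; origin: centre of its underside. In its holes along x: awl at -82.5 mm (top 98 mm above the bench), the two keys at -27.5 and +27.5 mm (either way; slots and key widths along the block's x, pull straight up 30 mm or more), steel punch at +82.5 mm (top 108 mm).
- roundkey_mid (a point): Another machine's key in the same block, to be left alone: same but with a round disc head 32 mm across. Point: centre of the disc.
- estop (a joint): Travel of the emergency stop's red mushroom button, m: 0 as it stands, 0.006 fully pressed.
- spool: Thread spool standing upright, to be left alone: 42 mm diameter, 56 mm tall, origin at the centre of its foot.
- awl: The awl in the block, to be left alone; origin at its point.
- punch: The steel drive punch in the block, to be left alone; origin at its foot.
- tin: Aluminium tin, 72 mm diameter, 45 mm tall, to be left alone; origin at the centre of its foot.
- mallet: Hammer lying at the right, to be left alone.
- knife: Short wood-handled knife lying at the left, to be left alone.

How it is judged:
By the outcome, as a careful person would: the job done as asked, in the order asked, and still so for the second after the job is handed in, while the arm keeps its last pose, push and grip.
It also fails if it takes over 72 s, if anything falls off the work surface, if the arm or the gripper's body presses on something with over 40 N, if the wrist force passes 120 N, or if a joint passes its speed limit or range.

## Robot

A 6-joint arm with a two-finger parallel gripper is mounted at the origin on the work surface. World frame = base frame: x ahead of the robot, y to its left, z up, the work surface at z = 0. Lengths are in mm, angles in rad, forces in N, time in s.
With the tool pointing down it reaches from about 350 to 975 mm from the base axis. Payload 7.1 kg.
Tool frame: the origin (TCP) lies at the very end of the fingers, on their centre line; the grasp point (between the pads) lies 19 mm behind it; x points along the fingers, y is the direction in which the jaws open and shut, and the axes are right-handed (so a half turn about x gives the same grasp; the last joint's range is limited). The gripper opens to 88 mm and grips with 3 to 60 N. Pads are 20 mm wide; open, the fingers measure 115 mm over their backs; the gripper's body (75 mm by 178 mm) begins 61 mm behind the grasp point.
Start: joints at [1.168, 0.423, 1.63, -0, 1.089, -0.019], TCP at [233.997, 579.526, 222.675] pointing down, gripper open.
Joint ranges: [-3, 3], [-0.9, 2.11], [0.09, 2.58], [-1.31, 4.45], [0.11, 2.69], [-2.54, 2.54]. Speed limits (rad/s): [2.39, 2.39, 3.01, 3.14, 3.14, 3.14].

## Interface

Orientations are given as a rotation vector (axis times angle).
In Python, from workcell import ctrl gives the robot as it stands. The module is installed in compiled form; this text tells all that it offers.
- The arm moves only by the tool carry_out, never from a script. Its argument "commands" is a list of rows, each a list of 6 numbers: the shift along the tool's x, y, z in m, then the turn, a rotation vector about the tool's x, y, z in degrees. In form: [[tx, ty, tz, rx, ry, rz], ...]. A call has 1 to 8 rows; each row shifts and turns the pose as measured when the row begins, along the tool's axes as they then stand; what a row does not reach is not made up. A row lasts 1/8 s, in which the tool goes at most 62.5 mm and 10.7 degrees, less where a joint would pass 70% of its speed; a pose out of reach is approached as far as the arm can. A call with a gripper value outside its range is refused whole. "grip" is the closure, from 0 (fully open) to 1 (shut), set as the call begins (left out, the last holds). The fingers move at their own pace and stop on an object; the grip force is fixed at half the most. Time passes only in rows, so rows that do not move let the fingers close. It gives the time, the measured TCP pose, the force and the opening at its end, in the units of the state.
- ctrl.get_obs(): the state, without advancing time (a new reading comes with each control period).
- ctrl.get_image(name): name is "scene" or "side" or "wrist"; returns a dict with "pixels" (420x560x3 uint8, blue, green, red), "intrinsics" (3x3 intrinsics, pixels), "rvec" (rotation vector, rad) and "tvec" (3), from world to camera coordinates, as OpenCV has them. Camera axes: x right, y down, z forward; pixel columns grow to the right and rows downward; lengths in mm; the calibration is good to about 2 mm. A picture is of the moment at which its call begins. There is no depth.
- ctrl.close_job(): hands the job in, once; it reports no verdict.
The state is a dict: "t": time; "qpos": joint angles; "qvel": joint speeds; "joint_torque": joint torques, N m; "ee_pos": TCP position; "orientation": TCP orientation; "ft_force": force on the tool from outside, world axes, zero at the start; "moment": the same for the moment, N m; "width": finger opening in mm.
Only numpy, scipy, OpenCV 4.12 (cv2) and the standard library are available. Lean on these libraries where they do the work, as an engineer would, in place of code of your own. Each camera call takes 0.05 s, during which the arm holds its last target. There are 200 camera calls.

## Working session

There is one attempt and no reset: what is moved stays moved. The work goes in short steps, Python scripts to look and compute and a tool call to move; the robot and the scene stay as the last step left them, time stands still between calls to the robot, and variables do not carry over. Pictures are saved under pics/ and viewed, about 8 in all and at most 12, crops included, and the job is handed in when it is done.

Besides the shell and the picture viewer there is one more tool, called as a command line: name --pt "numbers of a row" for each row, then --argument value for the rest. carry_out: Moves the arm, as the interface text tells. Its arguments: {"type":"object","properties":{"commands":{"type":"array"},"grip":{"type":"number"}},"required":["commands"]}

```bash
mkdir -p pics
cat > h.py <<'E'
import numpy as np, cv2
from scipy.spatial.transform import Rotation as R
from workcell import ctrl
def snap(name,fn=None):
    d=ctrl.get_image(name)
    if fn: cv2.imwrite('pics/'+fn,d['pixels']); np.savez('pics/'+fn+'.npz',**d)
    return d
def ray(d,uv):
    K=np.array(d['intrinsics']);r=R.from_rotvec(np.ravel(d['rvec'])).as_matrix();t=np.ravel(d['tvec'])
    return -r.T@t, r.T@np.linalg.solve(K,[uv[0],uv[1],1.])
def onz(d,uv,z):
    c,v=ray(d,uv); return c+v*(z-c[2])/v[2]
def tri(obs):
    A=np.zeros((3,3));b=np.zeros(3);L=[]
    for d,uv in obs:
        c,v=ray(d,uv);v=v/np.linalg.norm(v);P=np.eye(3)-np.outer(v,v);A+=P;b+=P@c;L.append((P,c))
    x=np.linalg.solve(A,b); return x,[float(np.linalg.norm(P@(x-c))) for P,c in L]
def proj(d,p):
    return cv2.projectPoints(np.array(p,float).reshape(-1,3),np.array(d['rvec'],float),np.array(d['tvec'],float),np.array(d['intrinsics'],float),None)[0].reshape(-1,2)
def load(fn): return dict(np.load('pics/'+fn+'.npz'))
E
python3 - <<'E'
from h import *
for n in('scene','side','wrist'):
    d=snap(n,n+'0.png');print(n,ray(d,(280,210)),d['intrinsics'][0][0])
o=ctrl.get_obs();print(o);print(R.from_rotvec(o['orientation']).as_matrix().round(3))
a=[cv2.imread(f'pics/{n}0.png') for n in('scene','side')]
E
```

```text
scene (array([1434.2303009 , -541.5563697 , 1155.39260928]), array([-0.55884637,  0.40213493, -0.72537932])) 543.8751959480732
side (array([  76.8565985 , -811.38614264,  685.82089893]), array([ 0.47044353,  0.71624791, -0.51547725])) 465.4307100030218
wrist (array([167.89312087, 604.61277794, 384.34829452]), array([ 0.2393755 , -0.08439453, -0.96735212])) 306.94318502727486
{'t': 0.15, 'qpos': array([ 1.16797185e+00,  4.23637264e-01,  1.63051567e+00, -8.21941604e-06,
        1.08865332e+00, -1.89672195e-02]), 'qvel': array([ 0.0004505 , -0.00042895, -0.00135521,  0.00084686, -0.00032475,
       -0.0002207 ]), 'joint_torque': array([-3.42813892e-04, -5.44990969e+01, -2.73918450e+01,  6.44580438e-02,
        2.05166079e-02, -8.07967785e-05]), 'ee_pos': array([233.84418891, 579.11694585, 222.09731647]), 'orientation': array([ 0.30021497,  1.54998485, -0.30209094]), 'ft_force': array([ 0.02844624, -0.346164  , -0.49930059]), 'moment': array([-0.03509021,  0.03171554, -0.04993173]), 'width': 87.81262288276257}
[[-0.     0.374  0.927]
 [-0.001  0.927 -0.374]
 [-1.    -0.001 -0.   ]]
```

View pics/scene0.png

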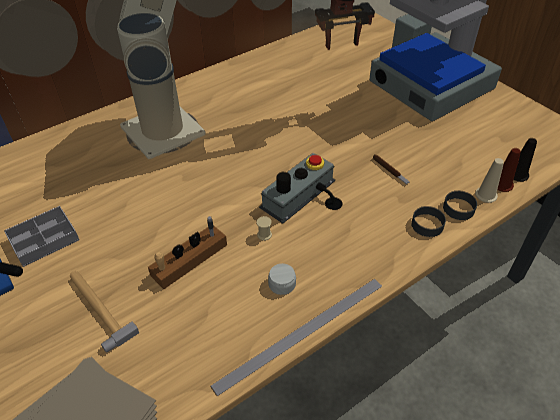

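View pics/side0.png

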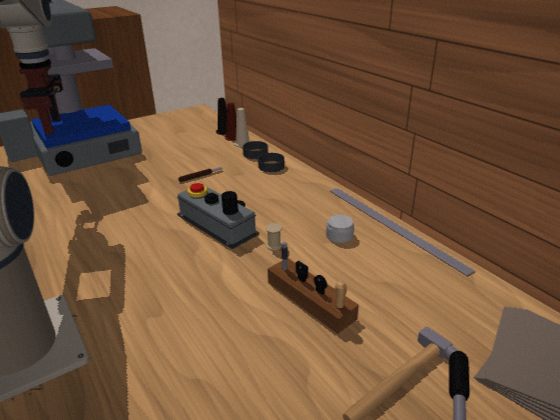

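The scene view shows the box with cap at about (283,182) and the block with keys at (178,251) and (195,240). The side view shows the cap at (230,202) and the keys at (302,270) and (321,284). I'll enlarge both for accurate pixel positions.

Run:
```python
from h import *
a=cv2.imread('pics/scene0.png')[140:290,140:340];b=cv2.imread('pics/side0.png')[175:325,170:370]
g=lambda x:np.clip(255*(x/255.)**.6,0,255).astype('uint8')
f=lambda x:cv2.resize(g(x),(800,600),interpolation=cv2.INTER_CUBIC)
A=f(a);B=f(b)
for I,(ox,oy) in((A,(140,140)),(B,(170,175))):
    for k in range(0,200,20):
        cv2.putText(I,str(ox+k),(k*4,10),0,.35,(0,0,255),1);cv2.line(I,(k*4,0),(k*4,600),(0,255,255),1) if 0 else None
    for k in range(0,150,10): cv2.putText(I,str(oy+k),(0,k*4+4),0,.35,(0,0,255),1)
cv2.imwrite('pics/c1.png',A);cv2.imwrite('pics/c2.png',B)
```

```text
(no output)
```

View pics/c1.png

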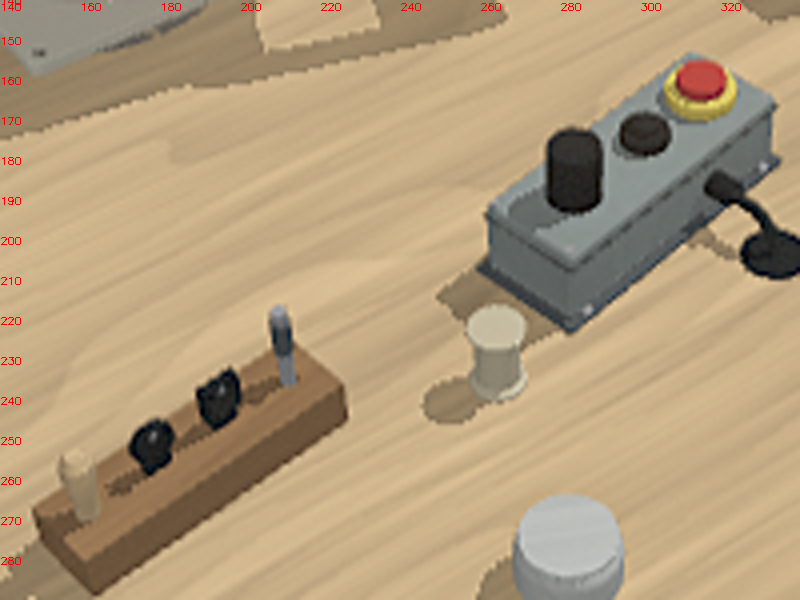

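View pics/c2.png

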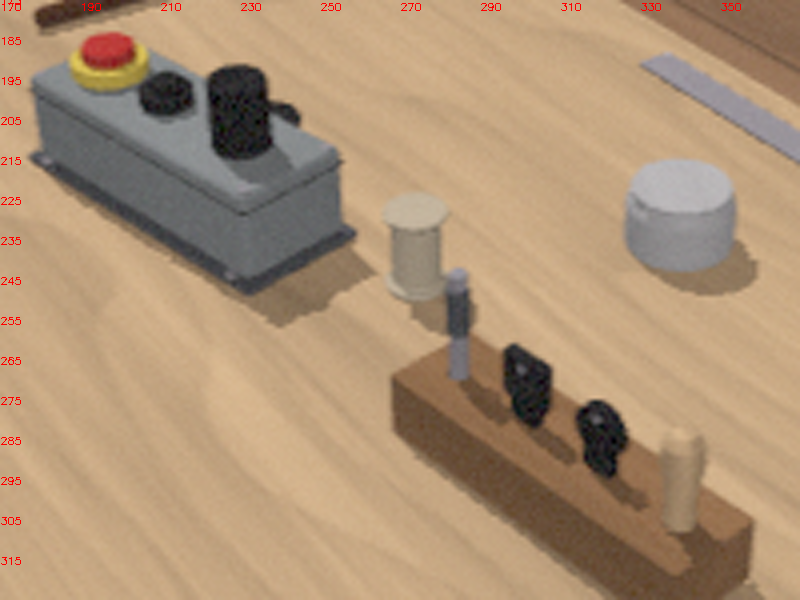

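Both crops agree: the square key stands next to the steel punch, at scene (194.8,240) and side (302,271). The cap is at scene (283.5,182.5) and side (230,202.8).

Run:
```python
from h import *
s=load('scene0.png');e=load('side0.png')
S=lambda u,v:(140+u/4,140+v/4);D=lambda u,v:(170+u/4,175+v/4)
P={'captop':((575,143),(238,78)),'capmid':((574,170),(240,112)),'estop':((700,78),(108,47)),'button':((644,130),(166,90)),
'key':((219,398),(529,383)),'round':((152,444),(602,434)),'punchtop':((279,312),(458,276)),'awltop':((76,456),(685,432)),
'blkA':((35,512),(685,572)),'blkC':((345,385),(483,337)),'spooltop':((497,328),(416,213)),'tintop':((570,537),(683,186)),
'boxL':((488,215),(240,208)),'boxF':((568,265),(340,158))}
for k,(a,b) in P.items():
    x,r=tri([(s,S(*a)),(e,D(*b))]);print(k,x.round(1),np.round(r,1))
for n,pts in(('box',[(488,213),(568,262),(775,103),(692,56)]),('blk',[(35,510),(345,382),(290,341)])):
    q=np.array([onz(s,S(*p),70 if n=='box' else 40)[:2] for p in pts]);print(n,q.round(1))
for n,pts in(('box',[(35,83),(240,208),(340,158)]),('blk',[(393,376),(752,520),(470,334)])):
    q=np.array([onz(e,D(*p),70 if n=='box' else 40)[:2] for p in pts]);print(n+' side',q.round(1))
```

```text
captop [535.1 119.1 116.5] [1.7 1.7]
capmid [534.8 118.7  91.4] [1. 1.]
estop [506.9 255.5  86.8] [0.4 0.4]
button [519.1 193.9  77.5] [0.4 0.4]
key [ 544.7 -180.5   62.3] [0.7 0.7]
round [ 551.6 -234.8   61. ] [0.5 0.5]
punchtop [ 537.1 -124.8  103.2] [0.9 0.9]
awltop [ 559.6 -287.9   95.3] [0.9 0.9]
blkA [ 538.3 -317.5   38.2] [1.1 1.1]
blkC [ 567.5 -100.6   36.6] [4.1 4.1]
spooltop [595.2   8.   51. ] [1.2 1.2]
tintop [761.4 -52.3  40.7] [0.6 0.6]
boxL [504.2  65.1  56.7] [0.9 0.9]
boxF [583.   77.7  60.3] [0.9 0.9]
box [[514.7  57.9]
 [587.5  74.8]
 [547.2 295.5]
 [468.6 279.4]]
blk [[ 537.5 -316.1]
 [ 564.7  -96.5]
 [ 510.4 -107. ]]
box side [[455.9 266. ]
 [495.3  48. ]
 [575.   62.5]]
blk side [[ 503.1 -110.5]
 [ 588.2 -311.4]
 [ 560.1 -103.3]]
```

```bash
cat > plan.py <<'E'
# plan.py x y z yaw_deg n : rows (tool axes) from measured pose to target, tool kept vertical; printed only
import sys; from h import *
X,Y,Z,yaw,n=map(float,sys.argv[1:6]);n=int(n)
o=ctrl.get_obs();p=np.array(o['ee_pos']);M=R.from_rotvec(o['orientation'])
c,s=np.cos(np.radians(yaw)),np.sin(np.radians(yaw))
T=R.from_matrix(np.array([[0,c,s],[0,s,-c],[-1,0,0]]))
y0=np.degrees(np.arctan2(*M.as_matrix()[[1,0],1]))
print('t',round(o['t'],2),'pos',p.round(1),'yaw',y0.round(2),'tilt',M.as_matrix()[2].round(4),'F',np.round(o['ft_force'],1),'M',np.round(o['moment'],2),'w',round(o['width'],1),'q',np.round(o['qpos'],2))
if n:
    rv=(M.inv()*T).as_rotvec(); rows=[]
    for i in range(n):
        Mi=M*R.from_rotvec(rv*i/n)
        rows.append([round(float(v),4) for v in Mi.inv().apply((np.array([X,Y,Z])-p)/n)/1000]+[round(float(v),2) for v in np.degrees(rv/n)])
    print(rows)
E
python3 plan.py 535 119 222 11.6 14
```

```text
t 0.15 pos [233.8 579.1 222.1] yaw 68.01 tilt [-1.     -0.0012 -0.    ] F [ 0.  -0.3 -0.5] M [-0.04  0.03 -0.05] w 87.8 q [ 1.17  0.42  1.63 -0.    1.09 -0.02]
[[0.0, -0.0224, 0.0323, 4.03, 0.0, 0.0], [0.0, -0.0201, 0.0337, 4.03, 0.0, 0.0], [0.0, -0.0177, 0.0351, 4.03, 0.0, 0.0], [0.0, -0.0152, 0.0362, 4.03, 0.0, 0.0], [0.0, -0.0126, 0.0372, 4.03, 0.0, 0.0], [0.0, -0.0099, 0.038, 4.03, 0.0, 0.0], [0.0, -0.0072, 0.0386, 4.03, 0.0, 0.0], [0.0, -0.0045, 0.039, 4.03, 0.0, 0.0], [0.0, -0.0018, 0.0392, 4.03, 0.0, 0.0], [0.0, 0.001, 0.0393, 4.03, 0.0, 0.0], [0.0, 0.0038, 0.0391, 4.03, 0.0, 0.0], [0.0, 0.0065, 0.0387, 4.03, 0.0, 0.0], [0.0, 0.0092, 0.0382, 4.03, 0.0, 0.0], [0.0, 0.0119, 0.0374, 4.03, 0.0, 0.0]]
```

carry_out --pt "0 -0.022 0.032 4 0 0" --pt "0 -0.02 0.034 4 0 0" --pt "0 -0.018 0.035 4 0 0" --pt "0 -0.015 0.036 4 0 0" --pt "0 -0.013 0.037 4 0 0" --pt "0 -0.01 0.038 4 0 0" --pt "0 -0.007 0.039 4 0 0" --pt "0 -0.004 0.039 4 0 0"

```text
t: 1.15
ee_pos: [407.7, 309.3, 220.5]
orientation: [0.742, 1.44, -0.748]
ft_force: [0.8, 0.5, 0.2]
width: 87.8
```

carry_out --pt "0 -0.002 0.039 4 0 0" --pt "0 0.001 0.039 4 0 0" --pt "0 0.004 0.039 4 0 0" --pt "0 0.006 0.039 4 0 0" --pt "0 0.009 0.038 4 0 0" --pt "0 0.012 0.037 4 0 0" --pt "0 0 0 0 0 0"

```text
t: 2.02
ee_pos: [537.1, 101.8, 220.0]
orientation: [1.073, 1.289, -1.08]
ft_force: [0.0, -0.2, -0.2]
width: 88.2
```

```bash
python3 plan.py 535 119 222 11.6 3
```

```text
t 2.02 pos [537.1 101.8 220. ] yaw 10.25 tilt [-1.     -0.0033  0.0026] F [ 0.  -0.2 -0.2] M [-0.01  0.09 -0.04] w 88.2 q [ 0.17  0.31  1.8  -0.    1.03 -0.01]
[[-0.0007, 0.0003, -0.0058, -0.45, 0.05, 0.06], [-0.0007, 0.0004, -0.0058, -0.45, 0.05, 0.06], [-0.0007, 0.0004, -0.0058, -0.45, 0.05, 0.06]]
```

Run:
```python
from h import *
d=snap('wrist','w1.png');print(proj(d,[[535,119,118],[507,255,88],[519,194,78],[535,119,70]]).round(1))
```

```text
[[278.8 190.5]
 [275.3  23.4]
 [276.3 101.6]
 [278.5 181.3]]
```

View pics/w1.png

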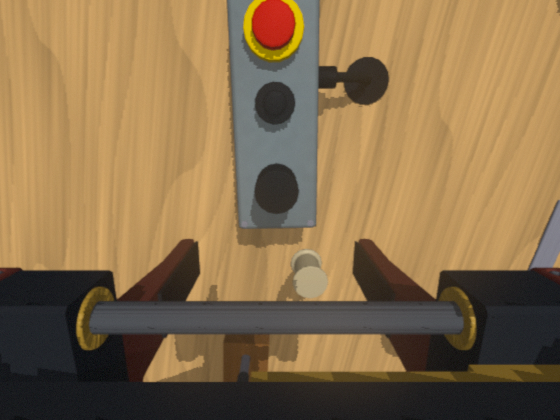

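The wrist view shows the cap top at (276,189), button at (274,103), e-stop at (274,24) and the front box edge at row 227. These lie within 1–3 px of my predictions. I'll refine the yaw and position from the edges.

Run:
```python
from h import *
d=load('w1.png');I=d['pixels'].astype(int)
hsv=cv2.cvtColor(d['pixels'],cv2.COLOR_BGR2HSV)
red=((hsv[...,0]<6)|(hsv[...,0]>174))&(hsv[...,1]>180)&(hsv[...,2]>120);v,u=np.nonzero(red[:60]);print('red',u.mean(),v.mean(), onz(d,(u.mean(),v.mean()),87).round(1))
dark=(hsv[...,2]<55).astype('uint8');dark[225:]=0
n,l,st,c=cv2.connectedComponentsWithStats(dark)
for i in range(1,n):
    if st[i,4]>300:
        print(st[i],c[i].round(1));
# box sides: grey (low sat) extent per row
g=(hsv[...,1]<75)&(hsv[...,2]>70)
L=[];Rr=[]
for r in list(range(65,85))+list(range(125,160))+list(range(212,222)):
    x=np.nonzero(g[r,220:330])[0]
    if len(x)>30: L.append((x[0]+220,r));Rr.append((x[-1]+220,r))
print(L[::12],Rr[::12])
for E in(L,Rr):
    q=np.array([onz(d,p,70)[:2] for p in E]);vx,vy,x0,y0=cv2.fitLine(q.astype('f4'),cv2.DIST_HUBER,0,.01,.01).ravel()
    if vy<0:vx,vy=-vx,-vy
    print('edge yaw',np.degrees(np.arctan2(-vx,vy)).round(2),'x at y=119',(x0+(119-y0)*vx/vy).round(1))
```

```text
red 272.98582474226805 22.989690721649485 [504.9 255.2  87. ]
[319  67  54  33 651] [341.9  80.8]
[ 256   82   39   42 1242] [274.6 102.9]
[ 256  164   42   49 1560] [276.4 188.2]
[(np.int64(230), 65), (np.int64(231), 77), (np.int64(234), 129), (np.int64(234), 141), (np.int64(235), 153), (np.int64(238), 217)] [(np.int64(318), 65), (np.int64(318), 77), (np.int64(317), 129), (np.int64(316), 141), (np.int64(316), 153), (np.int64(315), 217)]
edge yaw 11.41 x at y=119 490.8
edge yaw 11.07 x at y=119 573.8
```

```bash
python3 plan.py 533.3 119 90 11.3 6
```

```text
t 2.08 pos [536.2 102.7 219.8] yaw 10.34 tilt [-1.     -0.0041  0.0023] F [-0.9 -0.4 -0.6] M [-0.07  0.03 -0.  ] w 87.8 q [ 0.17  0.31  1.81 -0.    1.03 -0.01]
[[0.0216, 0.0001, -0.0028, -0.16, 0.02, 0.04], [0.0216, 0.0001, -0.0028, -0.16, 0.02, 0.04], [0.0216, 0.0001, -0.0028, -0.16, 0.02, 0.04], [0.0216, 0.0001, -0.0028, -0.16, 0.02, 0.04], [0.0216, 0.0001, -0.0028, -0.16, 0.02, 0.04], [0.0216, 0.0001, -0.0028, -0.16, 0.02, 0.04]]
```

carry_out --pt "0 0 -0.016 -1 0 0.2" --pt "0 0 -0.001 0 0 0" --pt "0.025 0 0 0 0 0" --pt "0.025 0 0 0 0 0" --pt "0.025 0 0 0 0 0" --pt "0.025 0 0 0 0 0" --pt "0 0 0 0 0 0"

```text
t: 2.95
ee_pos: [529.8, 128.0, 118.1]
orientation: [1.051, 1.301, -1.051]
ft_force: [-0.4, 0.4, 0.0]
width: 87.8
```

```bash
python3 plan.py 533.3 119 88 11.3 2
```

```text
t 2.95 pos [529.8 128.  118.1] yaw 12.18 tilt [-1.0e+00  6.0e-04  1.5e-03] F [-0.4  0.4  0. ] M [-0.01  0.02  0.05] w 87.8 q [ 0.22  0.45  1.88 -0.    0.81  0.  ]
[[0.0151, 0.0008, 0.0048, 0.44, 0.04, -0.02], [0.0151, 0.0008, 0.0048, 0.44, 0.04, -0.02]]
```

carry_out --pt "0 0.001 0.009 0.6 0 0" --pt "0 0 0 0 0 0" --pt "0.016 0 0 0 0 0" --pt "0.014 0 0 0 0 0" --pt "0 0 0 0 0 0" --pt "0 0 0 0 0 0"

```text
t: 3.7
ee_pos: [534.3, 119.9, 88.8]
orientation: [1.06, 1.294, -1.056]
ft_force: [0.7, 0.9, -0.4]
width: 87.7
```

```bash
python3 plan.py 533.3 119 88 11.3 1
```

```text
t 3.7 pos [534.3 119.9  88.8] yaw 11.62 tilt [-1.      0.0046  0.0015] F [ 0.7  0.9 -0.4] M [-0.06 -0.    0.03] w 87.7 q [ 0.2   0.5   1.89 -0.    0.75 -0.  ]
[[0.0008, -0.0012, 0.0006, 0.32, 0.09, -0.26]]
```

Good. Close on the cap.

carry_out --pt "0 -0.0007 0.0006 0 0 0" --pt "0 0 0 0 0 0" --pt "0 0 0 0 0 0" --pt "0 0 0 0 0 0" --pt "0 0 0 0 0 0" --pt "0 0 0 0 0 0" --grip 1

```text
t: 4.45
ee_pos: [534.2, 119.2, 89.6]
orientation: [1.061, 1.293, -1.055]
ft_force: [1.1, 1.1, -0.1]
width: 39.7
```

```bash
python3 plan.py 425 0 160 11.3 6
```

```text
t 4.45 pos [534.2 119.2  89.6] yaw 11.63 tilt [-1.      0.006   0.0015] F [ 1.1  1.1 -0.1] M [-0.05  0.05  0.04] w 39.7 q [ 0.2   0.5   1.89 -0.    0.75 -0.  ]
[[-0.0118, -0.0218, 0.0158, 0.05, 0.01, -0.06], [-0.0118, -0.0218, 0.0158, 0.05, 0.01, -0.06], [-0.0118, -0.0218, 0.0159, 0.05, 0.01, -0.06], [-0.0118, -0.0218, 0.0159, 0.05, 0.01, -0.06], [-0.0118, -0.0218, 0.0159, 0.05, 0.01, -0.06], [-0.0118, -0.0218, 0.0159, 0.05, 0.01, -0.06]]
```

carry_out --pt "-0.015 0 0 0 0 0" --pt "-0.02 0 0 0 0 0" --pt "-0.02 0 0 0 0 0" --pt "-0.02 0 0 0 0 0" --pt "0 0 0 0 0 0"

```text
t: 5.08
ee_pos: [534.1, 119.4, 170.2]
orientation: [1.062, 1.292, -1.053]
ft_force: [-0.2, 0.1, -1.1]
width: 39.5
```

carry_out --pt "0 -0.022 0.016 0 0 0" --pt "0 -0.022 0.016 0 0 0" --pt "0 -0.022 0.016 0 0 0" --pt "0 -0.022 0.016 0 0 0" --pt "0 -0.022 0.016 0 0 0" --pt "0 -0.01 0.008 0 0 0" --pt "0 0 0 0 0 0" --pt "0 0 0 0 0 0"

```text
t: 6.08
ee_pos: [430.8, 6.6, 167.7]
orientation: [1.061, 1.293, -1.053]
ft_force: [0.3, 0.7, -0.7]
width: 39.6
```

```bash
python3 plan.py 425 0 25 11.3 6
```

```text
t 6.08 pos [430.8   6.6 167.7] yaw 11.66 tilt [-1.0e+00  6.7e-03  9.0e-04] F [ 0.3  0.7 -0.7] M [-0.09  0.01 -0.02] w 39.6 q [-0.01  0.22  2.09  0.    0.82 -0.22]
[[0.0238, -0.0013, 0.0009, 0.06, 0.01, -0.06], [0.0238, -0.0013, 0.0009, 0.06, 0.01, -0.06], [0.0238, -0.0013, 0.0009, 0.06, 0.01, -0.06], [0.0238, -0.0012, 0.0009, 0.06, 0.01, -0.06], [0.0238, -0.0012, 0.0009, 0.06, 0.01, -0.06], [0.0238, -0.0012, 0.0009, 0.06, 0.01, -0.06]]
```

carry_out --pt "0.025 0 0 0 0 -0.4" --pt "0.025 0 0 0 0 0" --pt "0.025 0 0 0 0 0" --pt "0.025 0 0 0 0 0" --pt "0.025 0 0 0 0 0" --pt "0.008 0 0 0 0 0" --pt "0 0 0 0 0 0" --pt "0 0 0 0 0 0"

```text
t: 7.08
ee_pos: [439.5, 10.3, 31.9]
orientation: [1.057, 1.294, -1.049]
ft_force: [-0.3, 0.3, -1.2]
width: 39.8
```

```bash
python3 plan.py 430 5 20 11.3 1
```

```text
t 7.08 pos [439.5  10.3  31.9] yaw 11.93 tilt [-1.      0.008   0.0022] F [-0.3  0.3 -1.2] M [-0.03 -0.02  0.01] w 39.8 q [-0.    0.51  2.14 -0.    0.49 -0.21]
[[0.0118, -0.0105, 0.0032, 0.63, 0.13, -0.46]]
```

carry_out --pt "0.006 -0.005 0.001 0 0 -0.4" --pt "0.003 0 0 0 0 0" --pt "0.0015 0 0 0 0 0" --pt "0 0 0 0 0 0"

```text
t: 7.58
ee_pos: [435.7, 8.0, 22.3]
orientation: [1.055, 1.296, -1.053]
ft_force: [-0.5, 0.2, -1.0]
width: 39.6
```

```bash
python3 plan.py 430 5 20 11.3 1
```

```text
t 7.58 pos [435.7   8.   22.3] yaw 11.92 tilt [-1.      0.0037  0.0029] F [-0.5  0.2 -1. ] M [-0.05  0.04  0.  ] w 39.6 q [-0.01  0.53  2.14 -0.    0.47 -0.21]
[[0.0022, -0.0062, 0.0018, 0.62, 0.17, -0.21]]
```

carry_out --pt "0.0015 0 0 0 0 0" --pt "0.0015 0 0 0 0 0" --pt "0.001 0 0 0 0 0" --pt "0 0 0 0 0 0"

```text
t: 8.07
ee_pos: [436.1, 7.9, 19.6]
orientation: [1.055, 1.295, -1.053]
ft_force: [0.4, 0.2, -0.8]
width: 39.9
```

carry_out --pt "0.001 0 0 0 0 0" --pt "0.001 0 0 0 0 0" --pt "0 0 0 0 0 0"

```text
t: 8.45
ee_pos: [436.3, 7.9, 19.6]
orientation: [1.055, 1.294, -1.052]
ft_force: [-0.9, -0.1, -0.8]
width: 39.8
```

carry_out --pt "0.002 0 0 0 0 0" --pt "0.002 0 0 0 0 0"

```text
t: 8.7
ee_pos: [436.6, 7.8, 18.4]
orientation: [1.056, 1.294, -1.052]
ft_force: [-9.3, 0.4, 45.0]
width: 39.5
```

carry_out --pt "-0.0008 0 0 0 0 0" --pt "0 0 0 0 0 0"

```text
t: 8.95
ee_pos: [436.9, 7.8, 19.6]
orientation: [1.056, 1.293, -1.051]
ft_force: [-0.3, -0.2, -0.9]
width: 39.3
```

carry_out --pt "0 0 0 0 0 0" --pt "0 0 0 0 0 0" --pt "0 0 0 0 0 0" --pt "0 0 0 0 0 0" --grip 0

```text
t: 9.45
ee_pos: [436.5, 7.8, 18.7]
orientation: [1.056, 1.294, -1.052]
ft_force: [-0.8, -1.1, 0.8]
width: 76.3
```

carry_out --pt "-0.02 0 0 0 0 0" --pt "-0.04 0 0 0 0 0" --pt "-0.05 0 0 0 0 0" --pt "-0.05 0 0 0 0 0" --pt "-0.04 0 0 0 0 0" --pt "0 0 0 0 0 0"

```text
t: 10.2
ee_pos: [434.8, 8.3, 224.2]
orientation: [1.055, 1.295, -1.053]
ft_force: [0.6, -0.1, 0.1]
width: 87.5
```

```bash
python3 plan.py 533 105 220 11.3 6
```

```text
t 10.2 pos [434.8   8.3 224.2] yaw 11.9 tilt [-1.      0.0037  0.0032] F [ 0.6 -0.1  0.1] M [-0.1   0.04  0.03] w 87.5 q [-0.01  0.14  2.03 -0.    0.97 -0.21]
[[0.0007, 0.0193, -0.0124, 0.1, 0.03, -0.04], [0.0007, 0.0193, -0.0124, 0.1, 0.03, -0.04], [0.0007, 0.0193, -0.0125, 0.1, 0.03, -0.04], [0.0007, 0.0193, -0.0125, 0.1, 0.03, -0.04], [0.0007, 0.0192, -0.0125, 0.1, 0.03, -0.04], [0.0007, 0.0192, -0.0126, 0.1, 0.03, -0.04]]
```

carry_out --pt "0 0.019 -0.012 0 0 0" --pt "0 0.019 -0.012 0 0 0" --pt "0 0.019 -0.012 0 0 0" --pt "0 0.019 -0.012 0 0 0" --pt "0 0.019 -0.012 0 0 0" --pt "0 0.014 -0.01 0.6 0 0" --pt "0 0 0 0 0 0" --pt "0 0 0 0 0 0"

```text
t: 11.2
ee_pos: [531.2, 108.0, 216.1]
orientation: [1.055, 1.301, -1.068]
ft_force: [-0.2, 0.7, -0.4]
width: 87.9
```

```bash
python3 -c "
from h import *
snap('wrist','l1.png')" && python3 plan.py 533 100 170 11.3 4
```

```text
t 11.25 pos [531.2 107.9 216.2] yaw 11.41 tilt [-1.     -0.008   0.0022] F [-0.3 -0.6  0.1] M [-0.06  0.04  0.04] w 88.0 q [ 0.18  0.31  1.81 -0.    1.02 -0.02]
[[0.0116, 0.0001, 0.002, 0.03, 0.03, 0.11], [0.0115, 0.0001, 0.002, 0.03, 0.03, 0.11], [0.0115, 0.0001, 0.002, 0.03, 0.03, 0.11], [0.0115, 0.0001, 0.002, 0.03, 0.03, 0.11]]
```

carry_out --pt "0.012 0 0.003 0 0 0.4" --pt "0.012 0 0.003 0 0 0" --pt "0.012 0 0.003 0 0 0" --pt "0.008 0 0.002 0 0 0" --pt "0 0 0 0 0 0" --pt "0 0 0 0 0 0"

```text
t: 12.0
ee_pos: [532.0, 94.5, 168.7]
orientation: [1.06, 1.295, -1.065]
ft_force: [0.1, -0.2, -0.9]
width: 88.1
```

```bash
python3 - <<'E'
from h import *
d=snap('wrist','l2.png');a=load('l1.png')
f=lambda x:cv2.resize(x['pixels'][130:250,210:350],(400*7//8*8//7,343),interpolation=cv2.INTER_CUBIC)
cv2.imwrite('pics/l12.png',np.hstack([f(a),f(d)]))
E
python3 plan.py 0 0 0 0 0
```

```text
t 12.05 pos [532.   94.6 168.8] yaw 11.29 tilt [-1.     -0.0019  0.0023] F [-0.2 -1.   0.1] M [-0.04  0.06  0.01] w 88.3 q [ 0.16  0.37  1.86 -0.    0.91 -0.04]
```

View pics/l12.png

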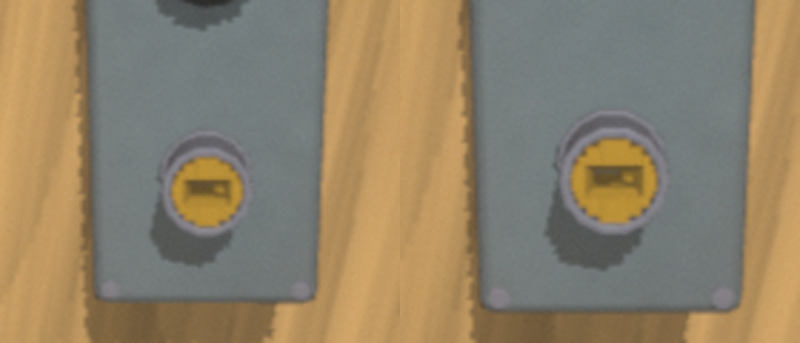

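The cap is off, and the crops show the brass plug with its slot lying along the box's x. The plug is at about (282,196) in the higher shot and (285,192) in the lower one.

```bash
cat > plug.py <<'E'
from h import *
def plug(d):
    hsv=cv2.cvtColor(d['pixels'],cv2.COLOR_BGR2HSV)
    m=((hsv[...,0]>18)&(hsv[...,0]<30)&(hsv[...,1]>190)&(hsv[...,2]>100)).astype('uint8');m[:120]=0;m[250:]=0
    n,l,st,c=cv2.connectedComponentsWithStats(m);i=1+np.argmax(st[1:,4])
    cs,_=cv2.findContours((l==i).astype('uint8'),cv2.RETR_EXTERNAL,cv2.CHAIN_APPROX_NONE)
    h=cv2.convexHull(max(cs,key=cv2.contourArea));return cv2.fitEllipse(h),st[i]
if __name__=='__main__':
    o=[]
    for f in('l1.png','l2.png'):
        d=load(f);e,st=plug(d);p=e[0];print(f,np.round(p,1),np.round(e[1],1),st,'z100',onz(d,p,100).round(1));o.append((d,p))
    print(tri(o))
E
python3 plug.py
python3 - <<'E'
from h import *
s=snap('scene','s2.png');e=snap('side','e2.png')
for d in(s,e):
    print(proj(d,[533,119,100]))
    hsv=cv2.cvtColor(d['pixels'],cv2.COLOR_BGR2HSV);u0,v0=proj(d,[533,119,100])[0].astype(int)
    m=(hsv[...,0]>18)&(hsv[...,0]<30)&(hsv[...,1]>170);m2=np.zeros_like(m);m2[v0-12:v0+12,u0-12:u0+12]=m[v0-12:v0+12,u0-12:u0+12]
    v,u=np.nonzero(m2);print(len(u),u.mean(),v.mean(),(u.min()+u.max())/2,(v.min()+v.max())/2,onz(d,(u.mean(),v.mean()),100))
E
```

```text
[[283.1154827  180.21531126]]
13 283.0 180.76923076923077 283.0 180.5 [534.62878066 117.39240134 100.        ]
[[228.82007911 199.92826909]]
1 232.0 200.0 232.0 200.0 [539.42954986 113.98549406 100.        ]Traceback (most recent call last):
  File "plug.py", line 11, in <module>
    d=load(f);e,st=plug(d);p=e[0];print(f,np.round(p,1),np.round(e[1],1),st,'z100',onz(d,p,100).round(1));o.append((d,p))
                   ~~~~^^^
  File "plug.py", line 5, in plug
    n,l,st,c=cv2.connectedComponentsWithStats(m);i=1+np.argmax(st[1:,4])
                                                     ~~~~~~~~~^^^^^^^^^^
    return _wrapfunc(a, 'argmax', axis=axis, out=out, **kwds)
    return bound(*args, **kwds)
ValueError: attempt to get argmax of an empty sequence
```

```bash
python3 -c "
from h import *
d=load('l2.png');h=cv2.cvtColor(d['pixels'],cv2.COLOR_BGR2HSV);print(h[205,270:300:4].tolist());print(h[185:210:4,275].tolist(),h[150,240].tolist(),h[150,345].tolist())"
sed -i 's/hsv\[...,1\]>190/hsv[...,1]>155/' plug.py; sed -i 's/m\[:120\]=0;m\[250:\]=0/m[:120]=0;m[240:]=0;m[:,:245]=0;m[:,310:]=0/' plug.py; python3 plug.py
```

```text
[[150, 3, 98], [143, 8, 132], [20, 137, 149], [21, 183, 185], [21, 178, 186], [20, 155, 161], [15, 49, 134], [120, 10, 124]]
[[20, 178, 185], [20, 170, 150], [20, 175, 153], [20, 172, 159], [21, 177, 179], [15, 57, 142], [120, 10, 106]] [90, 14, 127] [17, 126, 180]
l1.png [282.  196.7] [22.7 23.2] [271 186  23  23 372] z100 [532.9 117.3 100. ]
l2.png [284.5 192.6] [28.3 28.5] [270 179  29  28 549] z100 [532.8 117.5 100. ]
(array([532.45364444, 118.82859901, 107.08667968]), [0.09384107457378027, 0.09384107457382393])
```

```bash
python3 plan.py 545 -192 180 7.7 8
```

```text
t 12.15 pos [532.1  94.6 169. ] yaw 11.3 tilt [-1.     -0.0014  0.0023] F [-0.6 -0.5  0.8] M [-0.04  0.08 -0.01] w 87.7 q [ 0.16  0.37  1.86 -0.    0.91 -0.04]
[[-0.0013, -0.0054, 0.0355, 0.45, 0.02, 0.01], [-0.0013, -0.0052, 0.0355, 0.45, 0.02, 0.01], [-0.0013, -0.0049, 0.0355, 0.45, 0.02, 0.01], [-0.0013, -0.0046, 0.0356, 0.45, 0.02, 0.01], [-0.0013, -0.0043, 0.0356, 0.45, 0.02, 0.01], [-0.0013, -0.004, 0.0356, 0.45, 0.02, 0.01], [-0.0014, -0.0038, 0.0357, 0.45, 0.02, 0.01], [-0.0014, -0.0035, 0.0357, 0.45, 0.02, 0.01]]
```

carry_out --pt "-0.002 -0.0055 0.0355 0.45 0 0" --pt "-0.002 -0.005 0.0355 0.45 0 0" --pt "-0.002 -0.005 0.0355 0.45 0 0" --pt "-0.002 -0.0045 0.0355 0.45 0 0" --pt "-0.002 -0.0045 0.0355 0.45 0 0" --pt "-0.002 -0.004 0.0355 0.45 0 0" --pt "0 -0.004 0.03 0.45 0 0" --pt "0 0 0 0 0 0"

```text
t: 13.15
ee_pos: [545.5, -156.6, 185.6]
orientation: [1.103, 1.266, -1.1]
ft_force: [0.3, 0.0, -0.6]
width: 88.1
```

```bash
python3 plan.py 545 -192 170 7.7 1
python3 - <<'E'
from h import *
d=snap('wrist','k1.png')
print(proj(d,[[544.6,-180,82],[544.6,-180,67],[552,-234,67],[537.1,-124.8,108],[559.6,-287.9,98]]).round(1))
E
```

```text
t 13.15 pos [ 545.5 -156.6  185.6] yaw 8.25 tilt [-1.      0.0063  0.0044] F [ 0.3  0.  -0.6] M [-0.06  0.02  0.04] w 88.1 q [-0.3   0.38  1.79 -0.    0.96 -0.44]
[[0.0157, -0.0057, 0.0348, 0.54, 0.25, -0.36]]
[[271.6 233.2]
 [271.7 228. ]
 [271.4 279.4]
 [271.8 177. ]
 [271.1 346.3]]
```

View pics/k1.png

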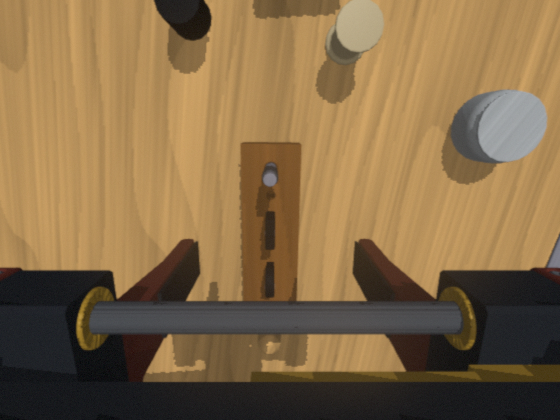

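The key's head top shows at (270,230), the round key at (270,279) and the punch top at (270,174). All lie within 2–3 px of predictions, and the block axis is nearly vertical in view.

Run:
```python
from h import *
d=load('k1.png');hsv=cv2.cvtColor(d['pixels'],cv2.COLOR_BGR2HSV)
m=(hsv[...,2]<55).astype('uint8');m[:200]=0;m[300:]=0;m[:,:255]=0;m[:,285:]=0
n,l,st,c=cv2.connectedComponentsWithStats(m)
for i in range(1,n):
    if st[i,4]>50: print(st[i],c[i].round(1),cv2.minAreaRect(np.argwhere(l==i)[:,::-1].astype('f4')))
L=[];Q=[]
for r in range(150,250):
    x=np.nonzero((hsv[r,200:340,1]>125)&(hsv[r,200:340,2]<135))[0]
    L.append((x[0]+200,r));Q.append((x[-1]+200,r))
print(L[::20],Q[::20])
for E in(L,Q):
    q=np.array([onz(d,p,40)[:2] for p in E]);vx,vy,x0,y0=cv2.fitLine(q.astype('f4'),cv2.DIST_HUBER,0,.01,.01).ravel()
    if vy<0:vx,vy=-vx,-vy
    print('edge yaw',np.degrees(np.arctan2(-vx,vy)).round(2),'x at y=-180',(x0+(-180-y0)*vx/vy).round(1))
for uv in((270,211),(270,229),(270,246)): print(onz(d,uv,82).round(1))
```

```text
[266 212   8  37 231] [269.4 230.2] ((269.5, 230.0), (36.0, 7.0), 90.0)
[266 263   8  34 224] [269.2 280.1] ((269.5, 279.5), (33.0, 7.0), 90.0)
[(np.int64(241), 150), (np.int64(240), 170), (np.int64(241), 190), (np.int64(242), 210), (np.int64(242), 230)] [(np.int64(300), 150), (np.int64(299), 170), (np.int64(298), 190), (np.int64(298), 210), (np.int64(297), 230)]
edge yaw 6.79 x at y=-180 512.1
edge yaw 7.93 x at y=-180 571.8
[ 540.2 -159.4   82. ]
[ 542.6 -176.2   82. ]
[ 544.9 -192.6   82. ]
```

carry_out --pt "0 -0.003 0.012 0.5 0 -0.3" --pt "0 -0.001 0.007 0 0 0" --pt "0.03 0 0 0 0 0" --pt "0.03 0 0 0 0 0" --pt "0.015 0 0 0 0 0" --pt "0 0 0 0 0 0" --pt "0 0 0 0 0 0"

```text
t: 14.08
ee_pos: [546.1, -174.3, 110.6]
orientation: [1.104, 1.266, -1.105]
ft_force: [-0.0, 0.7, -0.9]
width: 87.7
```

```bash
python3 plan.py 543.5 -178.5 50 7.6 4
```

```text
t 14.07 pos [ 546.1 -174.3  110.6] yaw 8.01 tilt [-1.      0.0035  0.005 ] F [-0.   0.7 -0.9] M [-0.1   0.08  0.02] w 87.7 q [-0.33  0.5   1.82 -0.    0.82 -0.47]
[[0.0152, -0.0008, 0.0009, 0.1, 0.07, -0.05], [0.0152, -0.0008, 0.0009, 0.1, 0.07, -0.05], [0.0152, -0.0008, 0.0009, 0.1, 0.07, -0.05], [0.0152, -0.0008, 0.0009, 0.1, 0.07, -0.05]]
```

carry_out --pt "0 -0.003 0.004 0.4 0.3 -0.2" --pt "0.016 0 0 0 0 0" --pt "0.016 0 0 0 0 0" --pt "0.016 0 0 0 0 0" --pt "0.008 0 0 0 0 0" --pt "0 0 0 0 0 0" --pt "0 0 0 0 0 0"

```text
t: 14.95
ee_pos: [544.2, -179.3, 51.7]
orientation: [1.112, 1.268, -1.11]
ft_force: [-0.1, -0.3, 1.1]
width: 88.0
```

```bash
python3 plan.py 543.5 -178.5 50 7.6 1
```

```text
t 14.95 pos [ 544.2 -179.3   51.7] yaw 7.58 tilt [-1.e+00  1.e-03  1.e-04] F [-0.1 -0.3  1.1] M [-0.03  0.08 -0.01] w 88.0 q [-0.34  0.59  1.84  0.    0.71 -0.47]
[[0.0017, -0.0006, -0.0009, -0.02, 0.01, -0.06]]
```

carry_out --pt "0.001 0 0 0 0 0" --pt "0 0 0 0 0 0" --pt "0 0 0 0 0 0" --pt "0 0 0 0 0 0" --pt "0 0 0 0 0 0" --pt "0 0 0 0 0 0" --pt "0 0 0 0 0 0" --pt "0 0 0 0 0 0" --grip 1

```text
t: 15.95
ee_pos: [545.2, -179.6, 52.1]
orientation: [1.112, 1.266, -1.109]
ft_force: [-0.4, -0.3, 1.3]
width: 11.3
```

```bash
python3 plan.py 543.5 -178.5 150 7.6 1
```

```text
t 15.95 pos [ 545.2 -179.6   52.1] yaw 7.59 tilt [-1.      0.0034  0.0013] F [-0.4 -0.3  1.3] M [-0.09  0.12 -0.01] w 11.3 q [-0.34  0.59  1.84  0.    0.71 -0.47]
[[-0.098, -0.0012, -0.0012, -0.01, 0.08, -0.2]]
```

carry_out --pt "0 0 0 0 0 0" --pt "0 0 0 0 0 0"

```text
t: 16.2
ee_pos: [544.2, -179.5, 51.8]
orientation: [1.111, 1.267, -1.11]
ft_force: [-1.8, 0.2, 1.5]
width: 8.7
```

carry_out --pt "-0.006 0 0 0 0 0" --pt "-0.01 0 0 0 0 0" --pt "-0.015 0 0 0 0 0" --pt "-0.025 0 0 0 0 0" --pt "-0.03 0 0 0 0 0" --pt "-0.03 0 0 0 0 0" --pt "-0.02 0 0 0 0 0" --pt "0 0 0 0 0 0"

```text
t: 17.2
ee_pos: [546.1, -179.7, 199.1]
orientation: [1.113, 1.26, -1.106]
ft_force: [0.2, -0.0, -1.6]
width: 8.8
```

```bash
python3 plan.py 533 117.5 195 101.4 14
```

```text
t 17.2 pos [ 546.1 -179.7  199.1] yaw 7.59 tilt [-0.9999  0.0092  0.0039] F [ 0.2 -0.  -1.6] M [-0.06  0.1   0.01] w 8.8 q [-0.34  0.37  1.77  0.    0.99 -0.47]
[[0.0002, 0.0019, -0.0212, -6.7, 0.04, -0.02], [0.0002, 0.0043, -0.0208, -6.7, 0.04, -0.02], [0.0003, 0.0067, -0.0202, -6.7, 0.04, -0.02], [0.0003, 0.009, -0.0192, -6.7, 0.04, -0.02], [0.0003, 0.0112, -0.018, -6.7, 0.04, -0.02], [0.0003, 0.0132, -0.0166, -6.7, 0.04, -0.02], [0.0003, 0.0151, -0.015, -6.7, 0.04, -0.02], [0.0003, 0.0167, -0.0131, -6.7, 0.04, -0.02], [0.0003, 0.0181, -0.011, -6.7, 0.04, -0.02], [0.0003, 0.0193, -0.0089, -6.7, 0.04, -0.02], [0.0003, 0.0202, -0.0065, -6.7, 0.04, -0.02], [0.0003, 0.0208, -0.0041, -6.7, 0.04, -0.02], [0.0003, 0.0212, -0.0017, -6.7, 0.04, -0.02], [0.0003, 0.0212, 0.0008, -6.7, 0.04, -0.02]]
```

carry_out --pt "0 0.002 -0.021 -6.7 0 0" --pt "0 0.004 -0.021 -6.7 0 0" --pt "0 0.007 -0.02 -6.7 0 0" --pt "0 0.009 -0.019 -6.7 0 0" --pt "0 0.011 -0.018 -6.7 0 0" --pt "0 0.013 -0.017 -6.7 0 0" --pt "0 0.015 -0.015 -6.7 0 0" --pt "0 0.017 -0.013 -6.7 0 0"

```text
t: 18.2
ee_pos: [532.8, -5.8, 194.9]
orientation: [0.372, 1.533, -0.373]
ft_force: [-0.4, 0.6, 0.3]
width: 8.7
```

carry_out --pt "0 0.018 -0.011 -6.7 0 0" --pt "0 0.019 -0.009 -6.7 0 0" --pt "0 0.02 -0.006 -6.7 0 0" --pt "0 0.021 -0.004 -6 0 0" --pt "0 0.015 -0.001 -4 0 0" --pt "0 0 0 0 0 0"

```text
t: 18.95
ee_pos: [522.1, 97.6, 191.0]
orientation: [-0.057, 1.571, 0.053]
ft_force: [0.6, -0.5, 0.0]
width: 9.1
```

```bash
python3 plan.py 533 117.5 170 101.4 2
```

```text
t 18.95 pos [522.1  97.6 191. ] yaw 94.01 tilt [-1.     -0.0023 -0.0011] F [ 0.6 -0.5  0. ] M [ 0.01 -0.   -0.04] w 9.1 q [ 0.16  0.33  1.86 -0.    0.95 -1.48]
[[0.0105, 0.0096, 0.0061, -3.69, -0.03, 0.06], [0.0105, 0.0091, 0.0067, -3.69, -0.03, 0.06]]
```

carry_out --pt "0.008 0.01 0.006 -3.6 0 0" --pt "0.008 0.008 0.006 -3.6 0 0" --pt "0 0 0 0 0 0" --pt "0 0 0 0 0 0"

```text
t: 19.45
ee_pos: [531.6, 114.8, 173.5]
orientation: [-0.153, 1.569, 0.148]
ft_force: [0.1, 0.1, 0.3]
width: 9.0
```

```bash
python3 plan.py 533 117.5 155 101.4 1
python3 - <<'E'
from h import *
d=snap('wrist','i1.png');o=ctrl.get_obs();p=o['ee_pos']
print(proj(d,[[533,117.5,100],p,[p[0],p[1],p[2]-38],[p[0],p[1],p[2]-12]]).round(1))
im=d['pixels'][130:280,180:380];cv2.imwrite('pics/i1c.png',cv2.resize(im,(800,600),interpolation=cv2.INTER_CUBIC))
E
```

```text
t 19.45 pos [531.6 114.8 173.5] yaw 100.96 tilt [-1.     -0.0028 -0.0035] F [0.1 0.1 0.3] M [ 0.02 -0.   -0.01] w 9.0 q [ 0.19  0.37  1.85 -0.    0.93 -1.57]
[[0.0185, 0.0024, 0.002, -0.44, -0.2, 0.16]]
[[280.2 224.1]
 [277.3 258.8]
 [277.3 236.6]
 [277.3 250.8]]
```

View pics/i1c.png

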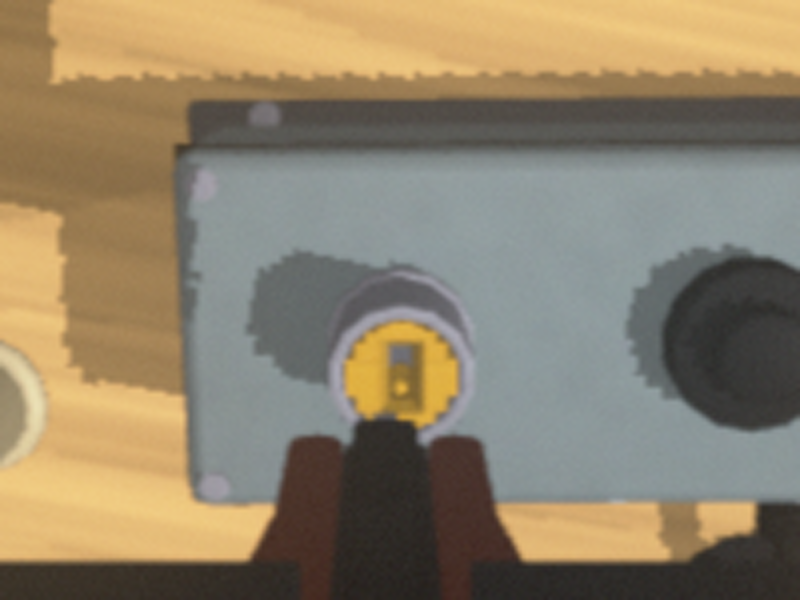

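The crop shows the slot at about (281,224) full-frame and the held key's neck/blade end at about (276.5,235). The key is about 3–4 px short in the box's y direction. Now the key's offset along its width within the grip.

Run:
```python
from h import *
d=load('i1.png');o=ctrl.get_obs();p=np.array(o['ee_pos']);M=R.from_rotvec(o['orientation'])
for n,q in {'neck far':(11.7,0,10),'neck near':(11.7,0,-10),'neck top far':(-.3,0,10),'head far bottom':(-.3,0,15),'blade far':(34,0,5),'tip':(37.7,0,0)}.items():
    print(n,proj(d,p+M.apply(q)).round(1), 'per mm z',(proj(d,p+M.apply(np.array(q)+[0,0,1]))-proj(d,p+M.apply(q))).round(2))
I=d['pixels'];print('col 276 rows 222-246',I[222:247,276].sum(1).tolist());print('col 273',I[222:247,273].sum(1).tolist());print('col 281',I[222:247,281].sum(1).tolist())
import plug
h=cv2.cvtColor(I,cv2.COLOR_BGR2HSV)
m=((h[...,0]>18)&(h[...,0]<30)&(h[...,1]>155)&(h[...,2]>100));m[:205]=0;m[234:]=0;m[:,:262]=0;m[:,300:]=0
v,u=np.nonzero(m);print('plug',u.min(),u.max(),v.min(),v.max())
for r in range(214,232,2): print(r,I[r,262:302].sum(1).tolist())
```

```text
neck far [[277.2 266.1]] per mm z [[-0.    1.49]]
neck near [[277.3 235.4]] per mm z [[-0.    1.58]]
neck top far [[277.3 275. ]] per mm z [[-0.    1.58]]
head far bottom [[277.3 282.9]] per mm z [[-0.    1.55]]
blade far [[277.1 245.3]] per mm z [[-0.    1.37]]
tip [[277.1 236.6]] per mm z [[-0.    1.37]]
col 276 rows 222-246 [399, 398, 392, 400, 395, 398, 394, 397, 394, 366, 328, 296, 245, 151, 144, 144, 134, 135, 140, 139, 131, 134, 136, 129, 130]
col 273 [469, 470, 467, 464, 463, 465, 467, 460, 462, 459, 444, 384, 323, 173, 134, 133, 140, 144, 139, 133, 132, 137, 134, 137, 132]
col 281 [310, 307, 297, 336, 396, 403, 312, 291, 336, 345, 351, 391, 408, 209, 142, 138, 139, 133, 136, 138, 141, 135, 133, 126, 134]
plug 267 293 211 233
214 [311, 292, 296, 400, 470, 491, 468, 415, 358, 408, 458, 456, 462, 455, 460, 456, 451, 455, 455, 453, 456, 457, 449, 452, 461, 461, 437, 362, 337, 406, 467, 500, 509, 444, 392, 457, 470, 449, 445, 450]
216 [291, 300, 394, 472, 481, 429, 405, 440, 450, 461, 462, 463, 451, 433, 414, 370, 356, 353, 351, 342, 327, 301, 309, 353, 433, 464, 466, 461, 453, 4
[... 788 characters left out ...]
 347, 432, 468, 468, 469, 467, 469, 466, 461, 415, 423, 484, 508, 483, 449, 442, 447]
226 [412, 475, 503, 448, 450, 470, 465, 464, 469, 469, 461, 463, 452, 430, 395, 342, 351, 422, 452, 396, 302, 285, 289, 355, 429, 464, 467, 468, 464, 467, 469, 463, 417, 413, 467, 492, 478, 446, 448, 449]
228 [447, 468, 493, 497, 486, 460, 453, 461, 468, 465, 467, 467, 452, 426, 394, 330, 308, 365, 363, 312, 278, 274, 289, 348, 429, 463, 465, 468, 462, 460, 446, 453, 444, 446, 487, 500, 474, 445, 452, 442]
230 [434, 451, 472, 491, 487, 401, 362, 422, 465, 462, 467, 462, 455, 428, 394, 353, 337, 327, 333, 336, 329, 306, 290, 339, 431, 461, 470, 463, 463, 417, 343, 377, 455, 492, 495, 463, 452, 450, 453, 445]
```

carry_out --pt "0 0.0038 0.0005 -0.2 -0.2 0.2" --pt "0.012 0 0 0 0 0" --pt "0.012 0 0 0 0 0" --pt "0 0 0 0 0 0" --pt "0 0 0 0 0 0" --pt "0 0 0 0 0 0"

```text
t: 20.25
ee_pos: [531.0, 118.1, 147.9]
orientation: [-0.151, 1.566, 0.152]
ft_force: [0.5, 0.5, -0.0]
width: 9.0
```

```bash
python3 plan.py 532.8 118.6 142 101.1 1
```

```text
t 20.25 pos [531.  118.1 147.9] yaw 101.05 tilt [-1.e+00  9.e-04  1.e-04] F [ 0.5  0.5 -0. ] M [-0.02 -0.06 -0.09] w 9.0 q [ 0.2   0.41  1.86  0.    0.87 -1.57]
[[0.0059, 0.0001, 0.0018, -0.05, 0.0, -0.05]]
```

carry_out --pt "0 0.0003 0.0018 0 0 0" --pt "0 0 0 0 0 0" --pt "0 0 0 0 0 0"

```text
t: 20.62
ee_pos: [533.3, 119.0, 148.5]
orientation: [-0.151, 1.564, 0.152]
ft_force: [0.4, -0.3, 0.5]
width: 9.0
```

```bash
python3 plan.py 532.8 118.6 142 101.1 1;python3 - <<'E'
from h import *
d=snap('wrist','i2.png');o=ctrl.get_obs();p=np.array(o['ee_pos']);M=R.from_rotvec(o['orientation']);print(p.round(1))
for n,q in {'neck near':(11.7,0,-10),'blade near':(34,0,-5),'tip':(37.7,0,0)}.items(): print(n,proj(d,p+M.apply(q)).round(1))
print('lock',proj(d,[532.8,118.6,100]).round(1))
for i in range(3): print(ctrl.get_image('wrist') is None,ctrl.get_obs()['ee_pos'].round(2))
im=d['pixels'][180:270,220:340];cv2.imwrite('pics/i2c.png',cv2.resize(im,(800,600),interpolation=cv2.INTER_CUBIC))
E
```

```text
t 20.62 pos [533.3 119.  148.5] yaw 101.05 tilt [-1.0e+00  9.0e-04  1.3e-03] F [ 0.4 -0.3  0.5] M [ 0.05 -0.02 -0.02] w 9.0 q [ 0.2   0.41  1.86  0.    0.87 -1.57]
[[0.0065, -0.0002, -0.0006, -0.05, 0.07, -0.05]]
[533.3 118.9 148.5]
neck near [[277.3 235.4]]
blade near [[277.2 231.4]]
tip [[277.2 236.6]]
lock [[276.7 230.7]]
False [533.3  118.92 148.52]
False [533.24 118.93 148.46]
False [533.21 118.9  148.45]
```

View pics/i2c.png

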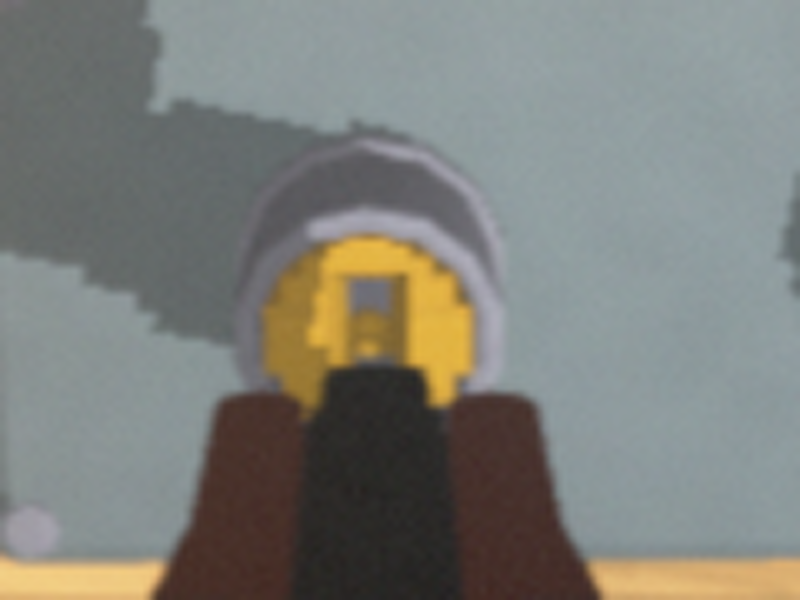

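The slot centre is at about (276.4,230.8) and the plug centre at about u 275.3. The key's neck is at u 276.4 with its lower edge at row 235.2, so alignment is within about 0.5 mm. I'll descend gently.

carry_out --pt "0.003 -0.0002 -0.0005 0 0 0" --pt "0.003 0 0 0 0 0" --pt "0 0 0 0 0 0" --pt "0 0 0 0 0 0"

```text
t: 21.32
ee_pos: [532.5, 118.6, 141.8]
orientation: [-0.151, 1.565, 0.152]
ft_force: [-0.7, -0.4, -0.2]
width: 8.6
```

```bash
python3 plan.py 532.8 118.6 138 101.1 1
```

```text
t 21.32 pos [532.5 118.6 141.8] yaw 101.05 tilt [-1.e+00  9.e-04  7.e-04] F [-0.7 -0.4 -0.2] M [ 0.06 -0.01 -0.  ] w 8.6 q [ 0.2   0.42  1.86  0.    0.86 -1.57]
[[0.0038, -0.0, 0.0003, -0.05, 0.04, -0.05]]
```

carry_out --pt "0.002 0 0 0 0 0" --pt "0.002 0 0 0 0 0" --pt "0.002 0 0 0 0 0" --pt "0 0 0 0 0 0"

```text
t: 21.82
ee_pos: [532.6, 118.6, 135.4]
orientation: [-0.151, 1.565, 0.152]
ft_force: [0.7, -0.0, 0.2]
width: 9.0
```

```bash
python3 plan.py 532.8 118.6 132 101.1 1
```

```text
t 21.82 pos [532.6 118.6 135.4] yaw 101.05 tilt [-1.e+00  9.e-04  7.e-04] F [ 0.7 -0.   0.2] M [ 0.03 -0.07 -0.04] w 9.0 q [ 0.2   0.43  1.87  0.    0.84 -1.57]
[[0.0034, -0.0, 0.0002, -0.05, 0.04, -0.05]]
```

carry_out --pt "0.0015 0 0 0 0 0" --pt "0.0015 0 0 0 0 0" --pt "0.001 0 0 0 0 0"

```text
t: 22.2
ee_pos: [532.7, 118.6, 131.2]
orientation: [-0.151, 1.565, 0.152]
ft_force: [0.3, 0.5, -0.4]
width: 8.7
```

carry_out --pt "0.001 0 0 0 0 0" --pt "0.001 0 0 0 0 0" --pt "0.001 0 0 0 0 0"

```text
t: 22.58
ee_pos: [532.7, 118.6, 128.0]
orientation: [-0.151, 1.565, 0.152]
ft_force: [-0.1, 0.1, -0.7]
width: 8.5
```

carry_out --pt "0.001 0 0 0 0 0" --pt "0.001 0 0 0 0 0"

```text
t: 22.82
ee_pos: [532.6, 118.6, 125.9]
orientation: [-0.151, 1.565, 0.152]
ft_force: [-1.8, -0.1, 0.7]
width: 8.9
```

carry_out --pt "0.001 0 0 0 0 0" --pt "0.001 0 0 0 0 0"

```text
t: 23.08
ee_pos: [532.3, 118.5, 124.2]
orientation: [-0.151, 1.566, 0.152]
ft_force: [-3.4, -1.0, 8.0]
width: 8.8
```

carry_out --pt "0.001 0 -0.0003 0 0 0" --pt "0.001 0 0 0 0 0"

```text
t: 23.32
ee_pos: [532.3, 118.5, 123.2]
orientation: [-0.151, 1.565, 0.152]
ft_force: [-3.3, -0.3, 5.5]
width: 9.0
```

```bash
python3 plan.py 532.8 118.6 111.7 101.1 1
```

```text
t 23.32 pos [532.3 118.5 123.2] yaw 101.05 tilt [-1.e+00  9.e-04  8.e-04] F [-3.3 -0.3  5.5] M [-0.1   0.5  -0.05] w 9.0 q [ 0.2   0.45  1.87  0.    0.82 -1.57]
[[0.0115, -0.0, 0.0005, -0.05, 0.05, -0.05]]
```

carry_out --pt "0 0 -0.0006 0 0 0" --pt "0 0 0 0 0 0"

```text
t: 23.58
ee_pos: [532.2, 118.5, 123.3]
orientation: [-0.151, 1.563, 0.152]
ft_force: [-1.4, -0.3, 3.8]
width: 8.6
```

carry_out --pt "0.001 0 0 0 0 0" --pt "0.001 0 0 0 0 0"

```text
t: 23.82
ee_pos: [532.3, 118.5, 121.7]
orientation: [-0.151, 1.563, 0.152]
ft_force: [-1.8, -1.6, 4.7]
width: 8.8
```

carry_out --pt "0.001 0 -0.0003 0 0 0" --pt "0.001 0 0 0 0 0" --pt "0.001 0 0 0 0 0"

```text
t: 24.2
ee_pos: [532.3, 118.5, 119.0]
orientation: [-0.151, 1.563, 0.152]
ft_force: [-0.9, -1.4, 3.5]
width: 9.0
```

carry_out --pt "0.001 0 0 0 0 0" --pt "0.001 0 0 0 0 0"

```text
t: 24.45
ee_pos: [532.3, 118.5, 116.9]
orientation: [-0.151, 1.563, 0.152]
ft_force: [-1.4, -0.4, 5.1]
width: 9.0
```

```bash
python3 plan.py 532.8 118.6 111.7 101.1 1
```

```text
t 24.45 pos [532.3 118.5 116.9] yaw 101.05 tilt [-1.0e+00  8.0e-04  2.9e-03] F [-1.4 -0.4  5.1] M [-0.15  0.36  0.01] w 9.0 q [ 0.2   0.46  1.88  0.    0.8  -1.57]
[[0.0052, 0.0, 0.0005, -0.05, 0.16, -0.05]]
```

carry_out --pt "0.001 0 0 0 0.1 0" --pt "0.001 0 0 0 0 0" --pt "0.001 0 0 0 0 0"

```text
t: 24.82
ee_pos: [532.5, 118.5, 114.7]
orientation: [-0.151, 1.565, 0.152]
ft_force: [-3.5, 0.1, 12.4]
width: 8.7
```

carry_out --pt "0.001 0 0 0 0 0"

```text
t: 24.95
ee_pos: [532.4, 118.5, 114.3]
orientation: [-0.151, 1.565, 0.152]
ft_force: [-4.1, -1.3, 8.4]
width: 8.7
```

carry_out --pt "0.0005 0 -0.0006 0 0 0" --pt "0.001 0 0 0 0 0"

```text
t: 25.2
ee_pos: [532.4, 118.5, 113.5]
orientation: [-0.151, 1.563, 0.152]
ft_force: [-2.7, -1.7, 9.6]
width: 8.5
```

carry_out --pt "0.001 0 0 0 0 0"

```text
t: 25.32
ee_pos: [532.4, 118.5, 112.9]
orientation: [-0.151, 1.563, 0.152]
ft_force: [-3.4, -0.8, 9.2]
width: 8.7
```

carry_out --pt "0.001 0 -0.0002 0 0 0"

```text
t: 25.45
ee_pos: [532.3, 118.5, 112.2]
orientation: [-0.151, 1.563, 0.152]
ft_force: [-2.0, 0.5, 7.8]
width: 8.7
```

carry_out --pt "0.001 0 0 0 0 0"

```text
t: 25.58
ee_pos: [532.4, 118.5, 111.5]
orientation: [-0.151, 1.563, 0.152]
ft_force: [-4.0, -2.1, 13.8]
width: 8.7
```

carry_out --pt "0.001 0 0 0 0 0"

```text
t: 25.7
ee_pos: [532.5, 118.4, 111.4]
orientation: [-0.151, 1.563, 0.152]
ft_force: [-5.7, -2.2, 19.4]
width: 8.8
```

```bash
python3 plan.py 532.4 118.5 111.7 101.1 1
python3 - <<'E'
from h import *
s=snap('scene','s3.png');e=snap('side','e3.png');w=snap('wrist','w3.png')
f=lambda d,u,v,W,H,o:cv2.resize(d['pixels'][v:v+H,u:u+W],o,interpolation=cv2.INTER_CUBIC)
A=f(s,225,120,100,75,(400,300));B=f(e,190,155,100,75,(400,300));C=f(w,230,200,100,75,(400,300));D=f(s,140,100,200,150,(400,300))
cv2.imwrite('pics/m3.png',np.vstack([np.hstack([A,B]),np.hstack([C,D])]))
for q in((532.5,118.5,100),(532.5,118.5,112),(436,8,48)): print(q,proj(s,q),proj(e,q),proj(w,q))
E
```

```text
t 25.7 pos [532.5 118.4 111.4] yaw 101.06 tilt [-1.0e+00  7.0e-04  2.7e-03] F [-5.7 -2.2 19.4] M [-0.34  1.09 -0.05] w 8.8 q [ 0.2   0.46  1.88  0.    0.79 -1.57]
[[-0.0003, 0.0001, -0.0001, -0.04, 0.15, -0.04]]
(532.5, 118.5, 100) [[282.86746915 180.19058395]] [[228.74050278 200.06481111]] [[277.36243902 251.18691718]]
(532.5, 118.5, 112) [[282.84905218 177.07162472]] [[228.39449593 195.94081705]] [[277.45505316 259.30935885]]
(436, 8, 48) [[232.67473902 190.5732101 ]] [[216.49673718 250.60065864]] [[143.72324473  60.57500543]]
```

View pics/m3.png

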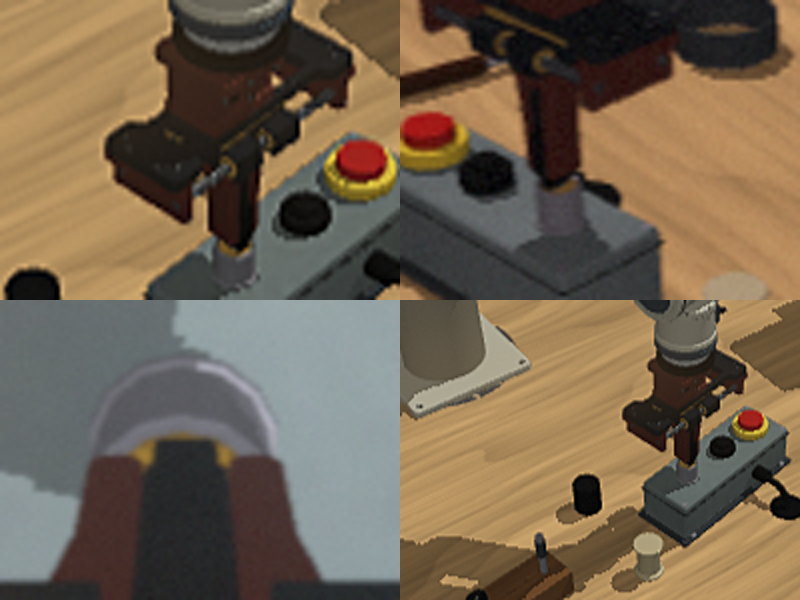

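The key sits with no gap showing, and the neck edge is still at row 235, so it has not slipped in the grip. The shoulder is at about 99.7 mm, which means it is home. The cap stands upright on the bench. Now to ease off the push and turn.

carry_out --pt "0.0002 0 -0.0004 0 0 0" --pt "0 0 0 5 0 0" --pt "0 0 0 6 0 0" --pt "0 0 0 6 0 0"

```text
t: 26.35
ee_pos: [532.4, 118.5, 111.6]
orientation: [0.089, 1.565, -0.087]
ft_force: [-1.4, -1.3, 5.1]
width: 8.8
```

```bash
python3 plan.py 532.4 118.5 111.5 101.1 0
```

```text
t 26.35 pos [532.4 118.5 111.6] yaw 83.58 tilt [-1.      0.0018  0.0035] F [-1.4 -1.3  5.1] M [-0.28  0.31  0.02] w 8.8 q [ 0.2   0.46  1.88  0.    0.79 -1.26]
```

carry_out --pt "0.0003 0 0 6 0 0" --pt "0 0 0 6 0 0" --pt "0.0003 0 0 6 0 0" --pt "0 0 0 6 0 0"

```text
t: 26.85
ee_pos: [532.6, 118.9, 111.6]
orientation: [0.43, 1.525, -0.425]
ft_force: [-0.4, 0.4, 3.0]
width: 8.8
```

```bash
python3 plan.py 532.4 118.5 111.5 101.1 0
```

```text
t 26.85 pos [532.6 118.9 111.6] yaw 58.76 tilt [-1.      0.0039  0.0023] F [-0.4  0.4  3. ] M [0.03 0.3  0.09] w 8.8 q [ 0.2   0.46  1.88  0.    0.79 -0.83]
```

carry_out --pt "0.0003 0 0 6 0 0" --pt "0 0 0 6 0 0" --pt "0.0003 0 0 6 0 0" --pt "0 0 0 6 0 0"

```text
t: 27.35
ee_pos: [532.9, 119.4, 111.6]
orientation: [0.766, 1.43, -0.758]
ft_force: [-1.0, 0.0, 4.1]
width: 9.0
```

```bash
python3 plan.py 532.4 118.5 111.5 4 0
```

```text
t 27.35 pos [532.9 119.4 111.6] yaw 33.97 tilt [-1.0e+00  5.5e-03  5.0e-04] F [-1.   0.   4.1] M [-0.05  0.23  0.06] w 9.0 q [ 0.2   0.46  1.88  0.    0.79 -0.4 ]
```

carry_out --pt "0.0003 -0.0004 0.0002 6 0 -0.2" --pt "0 -0.0002 0 6 0 0" --pt "0.0003 0 0 6 0 0" --pt "0 0 0 5 0 0"

```text
t: 27.85
ee_pos: [533.5, 119.7, 111.7]
orientation: [1.08, 1.286, -1.073]
ft_force: [-1.6, -0.3, 3.8]
width: 8.8
```

```bash
python3 plan.py 532.4 118.5 111.5 4 1
```

```text
t 27.85 pos [533.5 119.7 111.7] yaw 10.2 tilt [-1.      0.0041 -0.0012] F [-1.6 -0.3  3.8] M [-0.14  0.3   0.1 ] w 8.8 q [0.2  0.47 1.88 0.   0.79 0.02]
[[0.0002, -0.0013, 0.0009, 6.2, -0.08, -0.23]]
```

carry_out --pt "0.0003 0 0 3 0 0" --pt "0 0 0 3 0 0"

```text
t: 28.1
ee_pos: [533.6, 119.7, 111.6]
orientation: [1.161, 1.24, -1.154]
ft_force: [-1.2, -0.8, 4.7]
width: 8.6
```

```bash
python3 plan.py 532.4 118.5 111.5 4 0; python3 -c "
from h import *
print(np.mean([(ctrl.get_image('wrist') is None) or ctrl.get_obs()['moment'] for i in range(5)],0))"
```

```text
t 28.1 pos [533.6 119.7 111.6] yaw 4.0 tilt [-1.      0.0041 -0.0015] F [-1.2 -0.8  4.7] M [-0.19  0.29  0.12] w 8.6 q [0.2  0.47 1.88 0.   0.79 0.13]
[-0.16091402  0.38169495  0.09941622]
```

carry_out --pt "0 0 0 2.5 0 0" --pt "0 0 0 0 0 0"

```text
t: 28.6
ee_pos: [533.6, 119.8, 111.6]
orientation: [1.19, 1.221, -1.183]
ft_force: [-1.9, -0.6, 4.5]
width: 9.0
```

```bash
python3 plan.py 532.4 118.5 111.5 4 0; python3 -c "
from h import *
print(np.mean([(ctrl.get_image('wrist') is None) or ctrl.get_obs()['moment'] for i in range(5)],0))"
```

```text
t 28.6 pos [533.6 119.8 111.6] yaw 1.71 tilt [-1.      0.0041 -0.0017] F [-1.9 -0.6  4.5] M [-0.03  0.36  0.09] w 9.0 q [0.2  0.47 1.88 0.   0.79 0.17]
[0.07231627 0.36851657 0.13640675]
```

carry_out --pt "0 0 0 2.5 0 0" --pt "0 0 0 0 0 0"

```text
t: 29.1
ee_pos: [533.6, 119.7, 111.6]
orientation: [1.222, 1.201, -1.215]
ft_force: [-0.4, -0.4, 4.6]
width: 9.1
```

```bash
python3 plan.py 532.4 118.5 111.5 4 0
python3 - <<'E'
from h import *
M=[]
for i in range(8): d=ctrl.get_image('wrist');M.append(ctrl.get_obs()['moment'])
print(np.mean(M,0),np.std(M,0))
np.savez('pics/w4.png.npz',**d)
s=snap('scene','s4.png');e=snap('side','e4.png')
f=lambda d,u,v,W,H,o:cv2.resize(d['pixels'][v:v+H,u:u+W],o,interpolation=cv2.INTER_CUBIC)
A=f(d,210,170,140,105,(400,300));B=f(e,190,155,100,75,(400,300));C=f(d,0,0,560,420,(400,300));D=f(s,140,120,200,150,(400,300))
cv2.imwrite('pics/m4.png',np.vstack([np.hstack([A,B]),np.hstack([C,D])]))
E
```

```text
t 29.1 pos [533.6 119.7 111.6] yaw -0.77 tilt [-1.      0.004  -0.0016] F [-0.4 -0.4  4.6] M [-0.15  0.36  0.13] w 9.1 q [0.2  0.47 1.88 0.   0.79 0.21]
[-0.13380112  0.31585586  0.13713897] [0.02565666 0.03592326 0.03383685]
```

View pics/m4.png

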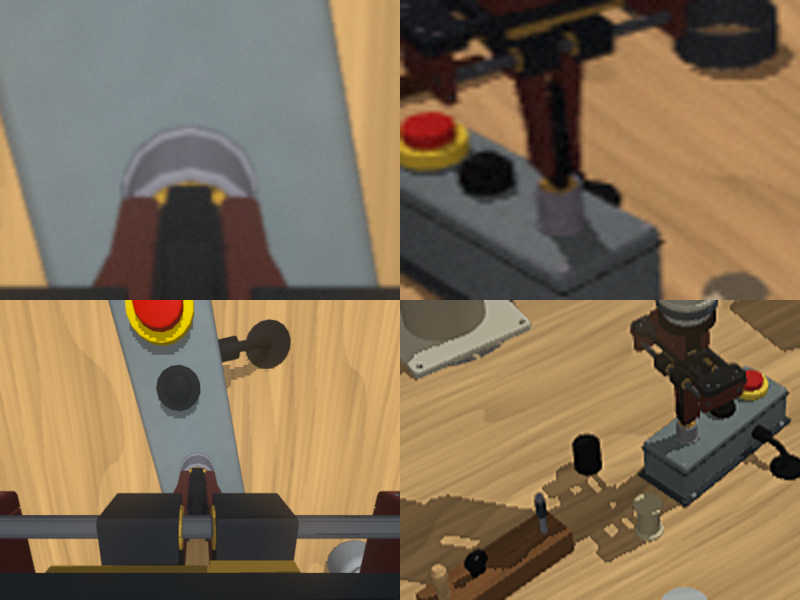

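carry_out --pt "0 0 0 3 0 0" --pt "0 0 0 0 0 0"

```text
t: 29.85
ee_pos: [533.7, 119.6, 111.7]
orientation: [1.261, 1.175, -1.254]
ft_force: [-2.0, 0.1, 4.6]
width: 8.8
```

```bash
python3 plan.py 532.4 118.5 111.5 4 0
python3 - <<'E'
from h import *
M=[]
for i in range(12): d=ctrl.get_image('wrist');M.append(ctrl.get_obs()['moment'])
print(np.mean(M,0),np.std(M,0))
E
```

```text
t 29.85 pos [533.7 119.6 111.7] yaw -3.82 tilt [-1.      0.0041 -0.0017] F [-2.   0.1  4.6] M [-0.08  0.39  0.26] w 8.8 q [0.2  0.47 1.88 0.   0.79 0.26]
[-0.17966994  0.29415296  0.23061172] [0.01994621 0.02050888 0.0334514 ]
```

The torque rose to 0.23 N m for the last 3°, well over the 0.055 N m spring, so the plug is against its stop. The key is held there with about 4.6 N of push. Handing in.

```bash
python3 -c "
from h import *
print(ctrl.close_job())"
```

```text
the job is handed in; nothing more can be done
None
```

The job is done and handed in at about 30 s of the 72 s allowed. The key is home in the lock, and the arm is holding it turned against its stop.

- **Cap:** I lifted it off the lock and stood it mouth down on the bench at about (436, 8) mm. The later pictures show it upright.
- **Key in:** I took the square-headed key from the block and worked it past both wafers in steps of about 1 mm. The vertical push was at most 14 N at the wafers and 19 N at the shoulder. The shoulder stopped at about 99.7 mm against the 100 mm lock face, and the key had not slipped in the grip.
- **Turn:** I turned the key about 105° clockwise, which includes the play in the slot. Over the last 3° the torque rose from 0.14 to 0.23 N m. The spring alone gives 0.055 N m, so I take the plug to be on its stop; I had no direct reading of its angle.
- **Everything else:** I did not touch the emergency stop, the round-headed key or the tools. The block, spool and emergency stop look unmoved in the last pictures; I did not check the rest separately.

Two checks did not come out clean:
- **Cap set-down:** it touched the bench harder than I meant, with a brief 45 N at the wrist. That passed through the cap held in the fingers, and I eased off at once.
- **Lock height:** the two-view measurement gave 107 mm instead of 100 mm because the two viewpoints were close together. I used the stated height, and the insertion contact agreed with it.

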